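Unstack the shoe-care things into their trays

TASK

Take the shoe-care stack on the hall sideboard apart from the top down and put each thing away in the tray of its own shape and size: first the small tin in the small round tray, then the large tin in the large round tray, then the wooden box in the shorter rectangular tray, and last the brush in the long tray. Set each down gently, upright, flat and centred in its tray, the box and the brush lengthwise along theirs, and tip nothing over. Do not shift the potted succulent or the tealight glass.

Things in the scene. Friction and masses are not known exactly. Their poses are not given: they have to be found in the camera images.
- small_tin: Small round plain metal wax tin, 42 mm across, 24 mm high, closed, about 60 g. At the start the top of the stack, standing on the large tin. Origin: centre of its underside; z up.
- large_tin: Large round plain metal wax tin, 62 mm across, 30 mm high, closed, about 130 g. At the start it stands on the wooden box, under the small tin. Origin: centre of its underside; z up.
- laces_box: Closed pale plywood box with a dark lid line, 96 mm (x) by 60 mm (y), 34 mm high, about 160 g; lid and box are one piece. At the start it lies on the brush, under the large tin. Origin: centre of its underside; x along its length, z up.
- brush: Shoe brush lying bristles down, the bottom of the stack: wooden back 146 mm (x) by 50 mm (y), from 22 to 44 mm above its underside, on a rigid black bristle block 136 by 44 mm and 22 mm high; about 180 g. Origin: centre of its underside; x along its length, z up.
- small_round_tray: Small low round tray, dark wood rim, 74 mm across outside, 66 mm inside; the place of the small tin. Floor 4 mm thick, covered in grey felt; rim 4 mm wide, its top 8 mm above the sideboard. Fixed to the sideboard. Origin: centre of its underside, on the sideboard; z up.
- large_round_tray: Large low round tray, dark wood rim, 96 mm across outside, 88 mm inside; the place of the large tin. Floor 4 mm thick, covered in grey felt; rim 4 mm wide, its top 8 mm above the sideboard. Fixed to the sideboard. Origin: centre of its underside, on the sideboard; z up.
- box_tray: Shorter low rectangular tray, dark wood rim, outside 130 mm (x) by 94 mm (y), inside 122 by 86 mm; the place of the wooden box. x along its length. Floor 4 mm thick, covered in grey felt; rim 4 mm wide, its top 8 mm above the sideboard. Fixed to the sideboard. Origin: centre of its underside, on the sideboard; z up.
- long_tray: Long low rectangular tray, dark wood rim, outside 178 mm (x) by 84 mm (y), inside 170 by 76 mm; the place of the brush. x along its length. Floor 4 mm thick, covered in grey felt; rim 4 mm wide, its top 8 mm above the sideboard. Fixed to the sideboard. Origin: centre of its underside, on the sideboard; z up.
- succulent: Bystander: small brass-coloured pot with a green succulent, 62 mm across, about 88 mm high, loose, among the trays. Origin: centre of its underside.
- tealight: Bystander: amber tealight glass, 42 mm across, 30 mm high, loose, between the trays. Origin: centre of its underside.
Mind the look-alikes: they are no part of the job. What is shaped like the small_round_tray but red is not meant. Several things have the shape of the laces_box; the one meant has the colours described above.

How it is judged (in metres and radians):
On the way, in this order (a step that is already met when the one before it is completed fails the run):
1. the small tin rests in the small round tray, released (horizontal distance between small_tin and small_round_tray below 0.012 m and z of small_tin in the frame of small_round_tray between 0.001 and 0.008 m and angle between small_tin's own z axis and vertical below 0.1 rad and contact force between the fingers and small_tin below 0.1 N and linear speed of small_tin below 0.02 m/s and angular speed of small_tin below 0.2 rad/s), for 0.2 s.
2. the large tin rests in the large round tray, released (horizontal distance between large_tin and large_round_tray below 0.012 m and z of large_tin in the frame of large_round_tray between 0.001 and 0.008 m and angle between large_tin's own z axis and vertical below 0.1 rad and contact force between the fingers and large_tin below 0.1 N and linear speed of large_tin below 0.02 m/s and angular speed of large_tin below 0.2 rad/s), for 0.2 s.
3. the wooden box rests in the shorter rectangular tray, released (horizontal distance between laces_box and box_tray below 0.012 m and z of laces_box in the frame of box_tray between 0.001 and 0.008 m and angle between laces_box's own z axis and vertical below 0.1 rad and angle between the x axis of laces_box and the x axis of box_tray, either way round below 0.2 rad and contact force between the fingers and laces_box below 0.1 N and linear speed of laces_box below 0.02 m/s and angular speed of laces_box below 0.2 rad/s), for 0.2 s.
4. the brush rests in the long tray, released (horizontal distance between brush and long_tray below 0.012 m and z of brush in the frame of long_tray between 0.001 and 0.008 m and angle between brush's own z axis and vertical below 0.1 rad and angle between the x axis of brush and the x axis of long_tray, either way round below 0.2 rad and contact force between the fingers and brush below 0.1 N and linear speed of brush below 0.02 m/s and angular speed of brush below 0.2 rad/s), for 0.2 s.
At the end, for the whole second after the job is handed in: Small tin, large tin, box and brush each rest flat (within 0.1 rad) on the floor of their own tray, within 12 mm of its centre, box and brush within 0.2 rad of the tray's length (either way round), all released and at rest (all of step 1 and all of step 2 and all of step 3 and all of step 4); the robot touches nothing.
It fails at once if a thing of the stack is dropped or slammed into its tray (faster than 0.6 m/s just above it) ((horizontal distance between small_tin and small_round_tray below 0.05 m and z of small_tin in the frame of small_round_tray below 0.03 m and linear speed of small_tin above 0.6 m/s) or (horizontal distance between large_tin and large_round_tray below 0.05 m and z of large_tin in the frame of large_round_tray below 0.03 m and linear speed of large_tin above 0.6 m/s) or (horizontal distance between laces_box and box_tray below 0.05 m and z of laces_box in the frame of box_tray below 0.03 m and linear speed of laces_box above 0.6 m/s) or (horizontal distance between brush and long_tray below 0.05 m and z of brush in the frame of long_tray below 0.03 m and linear speed of brush above 0.6 m/s)).
It fails at once if a thing of the stack is tipped over (more than 0.6 rad) (angle between any of small_tin, large_tin, laces_box, brush's own z axis and vertical above 0.6 rad).
It fails at once if the potted succulent is moved by more than 25 mm (distance of succulent from where it was at the start of the episode above 0.025 m).
It fails at once if the tealight glass is moved by more than 25 mm (distance of tealight from where it was at the start of the episode above 0.025 m).
It also fails if it takes over 106 s, if anything falls off the work surface, if the arm or the gripper's body presses on something with over 40 N, if the wrist force passes 120 N, or if a joint passes its speed limit or range.

ROBOT

A 6-joint arm with a two-finger parallel gripper is mounted at the origin on the work surface. World frame = base frame: x ahead of the robot, y to its left, z up, the work surface at z = 0. Lengths are in mm, angles in degrees, forces in N, time in s.
With the tool pointing down it reaches from about 300 to 850 mm from the base axis. Payload 4.2 kg.
Tool frame: the origin (TCP) lies between the finger pads; the fingertips stand 14 mm ahead of it and the grasp point (between the pads) lies 5 mm behind it; z points along the fingers, y is the line along which they close (so a half turn about z gives the same grasp; the last joint's range is limited). The gripper opens to 91 mm and grips with 3 to 60 N. Pads are 32 mm wide; open, the fingers measure 118 mm over their backs; the gripper's body (76 mm by 178 mm) begins 60 mm behind the grasp point.
Start: joints at [63.426, 18.312, 89.639, -0, 72.044, -1.146], TCP at [246.894, 519.312, 227.976] pointing down, gripper open.
Joint ranges: [-177.97, 177.97], [-48.28, 115.42], [12.27, 149.76], [-77.06, 257.06], [2.81, 150.46], [-146.56, 146.56]. Speed limits (degrees/s): [147.25, 147.25, 180, 180, 180, 180].

INTERFACE

Orientations are given as [roll, pitch, yaw] about the fixed x, y, z axes, in that order (R = Rz(yaw) Ry(pitch) Rx(roll)).
In Python, from workcell import * gives the robot as it stands. The module is installed in compiled form; this text tells all that it offers.
- The arm moves only by the tool send_rows, never from a script. Its argument "deltas" is a list of rows, each a list of 2 entries, a list of its own where there are three numbers: the shift along the tool's x, y, z normalised to -1 to 1, where 1 is 0.5 m, then the turn, a rotation vector about the tool's x, y, z normalised to -1 to 1, where 1 is 0.5 rad. A call has 1 to 10 rows; each row shifts and turns the commanded pose from where the row before left it, along the tool's axes as they then stand; what a row does not reach is not made up. A row lasts 1/10 s, in which the tool goes at most 50 mm and 8.59 degrees, less where a joint would pass 70% of its speed; a pose out of reach is approached as far as the arm can. A call with a number of a shift or a turn outside -1 to 1 is refused whole. A call with a gripper value outside its range is refused whole. "grip" is the closure, from 0 (fully open) to 1 (shut), set as the call begins (left out, the last holds). The fingers move at their own pace and stop on an object; "grip_force" is the grip in N (left out, the last holds). Time passes only in rows, so rows that do not move let the fingers close. It gives the time, the measured TCP pose, the force, the opening and the grip force at its end, in the units of the state.
- state(): the state, without advancing time (a new reading comes with each control period).
- grab_frame(name): name is "scene" or "top"; returns the picture (384x512x3 uint8, red, green, blue); there is no depth.
- calibration(name): a dict with "mtx" (3x3 intrinsics, pixels), "R" (3x3) and "t" (3): a world point X has camera coordinates R X + t. Camera axes: x right, y down, z forward; pixel columns grow to the right and rows downward; lengths in mm; the calibration is good to about 2 mm. A picture is of the moment at which its call begins. calibration takes no time and is no camera call.
- job_done(): hands the job in; it is judged then, once.
Trained networks look in the newest picture that a camera, given by its name, has taken for a name from the list of things; names that differ only in an ending like _2 or _b are one class to them, and where a whole thing is asked for, a point or a joint stands for the part that bears it (a point fixed in the world has none). Each returns a list of dicts, best first, with "p" (0 to 1); they miss things now and then, are a little off and sometimes report something else, mostly with a low value. They report only what shows in the picture. A call takes as long as a camera call. They do not tell look-alikes from the thing itself.
- trace(camera, label): "pixels" (384x512 bool, what is visible of it) and "bbox" ([left, top, width, height] in pixels, round what is visible of it).
The state is a dict: "time_s": time; "qpos": joint angles; "qvel": joint speeds; "effort": joint torques, N m; "ee_pos": TCP position; "ee_rot": TCP orientation; "force": force on the tool from outside, world axes, zero at the start; "torque": the same for the moment, N m; "gripper_width": finger opening in mm; "gripper_force": force on a finger pad.
Only numpy, scipy, OpenCV 4.12 (cv2) and the standard library are available. Lean on these libraries where they do the work, as an engineer would, in place of code of your own. Each camera call takes 0.05 s, during which the arm holds its last target. There are 200 camera calls.

## Working session

There is one attempt and no reset: what is moved stays moved. The work goes in short steps, Python scripts to look and compute and a tool call to move; the robot and the scene stay as the last step left them, time stands still between calls to the robot, and variables do not carry over. Pictures are saved under pics/ and viewed, at most 14 in all, crops included, and the job is handed in when it is done.

Besides the shell and the picture viewer there is one more tool, called after "Emit:" by a JSON object that holds its "fn" and its "kwargs", one argument or row to a line. send_rows: Moves the arm, as the interface text tells. Scaled input: -1 to 1 covers 0.5 m each way for a shift and 0.5 rad each way for a turn. Its arguments: {"type":"object","properties":{"deltas":{"type":"array","items":{"type":"array"}},"grip":{"type":"number"},"grip_force":{"type":"number"}},"required":["deltas"]}

```bash
mkdir -p pics
python3 - <<'E'
from workcell import *
import cv2
for n in("scene","top"):
    cv2.imwrite(f"pics/{n}0.png",cv2.cvtColor(grab_frame(n),cv2.COLOR_RGB2BGR))
    c=calibration(n);print(n,c["mtx"].round(1).tolist(),(-c["R"].T@c["t"]).round(0),c["R"].round(3).tolist())
s=state();print(s["time_s"],s["ee_pos"],s["ee_rot"],s["gripper_width"])
E
```

```text
scene [[461.3, 0.0, 258.9], [0.0, 461.3, 198.1], [0.0, 0.0, 1.0]] [1141. -239.  964.] [[0.392, 0.92, -0.0], [0.741, -0.316, -0.593], [-0.545, 0.232, -0.805]]
top [[465.4, 0.0, 257.4], [0.0, 465.4, 191.5], [0.0, 0.0, 1.0]] [ 490.   -2. 1080.] [[0.011, -1.0, 0.014], [-0.995, -0.013, -0.104], [0.104, -0.013, -0.994]]
0.1 [246.6811858  518.91974198 227.20508553] [-1.79908919e+02 -2.38296518e-03  1.54575215e+02] 91.09963759216609
```

View pics/scene0.png

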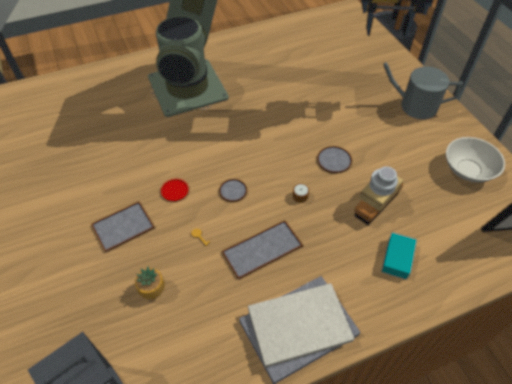

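View pics/top0.png

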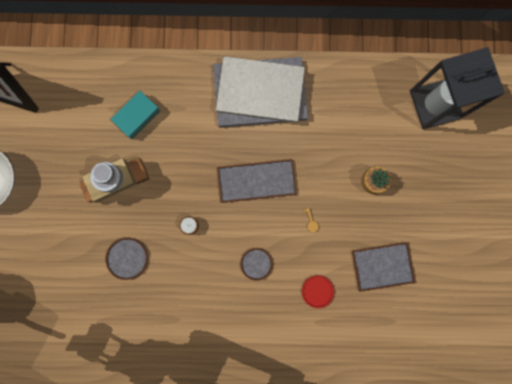

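```bash
cat > h.py <<'E'
from workcell import *
import numpy as np, cv2
from scipy.optimize import minimize
S=4
def circ(d): a=np.linspace(0,2*np.pi,48,endpoint=False); return np.c_[np.cos(a),np.sin(a)]*d/2
def rect(a,b): return np.array([[a,b],[-a,b],[-a,-b],[a,-b]])/2
SH=dict(small_tin=(circ(42),24),large_tin=(circ(62),30),laces_box=(rect(96,60),34),brush=(rect(146,50),44),
 small_round_tray=(circ(74),8),large_round_tray=(circ(96),8),box_tray=(rect(130,94),8),long_tray=(rect(178,84),8),
 tealight=(circ(42),30),succulent=(circ(62),88))
Z0=dict(small_tin=108,large_tin=78,laces_box=44)
def hull(pts,sub=1):
    return cv2.convexHull(pts.astype(np.float32))
def ras(poly,off,shape):
    m=np.zeros(shape,np.uint8); cv2.fillConvexPoly(m,np.round((poly.reshape(-1,2)-off+.5)*S).astype(np.int32),1); return m
def proj(c,X):
    p=(c["R"]@X.T).T+c["t"]; p=p@c["mtx"].T; return p[:,:2]/p[:,2:]
def unproj(c,px,z):
    d=c["R"].T@np.linalg.solve(c["mtx"],[*px,1]); o=-c["R"].T@c["t"]; return (o+d*(z-o[2])/d[2])[:2]
def fit(name,cams=("top","scene"),z0=None,near=None,guess=None,verbose=True):
    """fit prism silhouette; masks convex-hulled. near: (x,y) to choose among detections"""
    base,h=SH[name]; z0=Z0.get(name,0) if z0 is None else z0
    obs=[];init=None
    for cn in cams:
        c=calibration(cn); grab_frame(cn); best=None
        for r in trace(cn,name):
            ys,xs=np.nonzero(r["pixels"])
            if len(xs)<20: continue
            p=unproj(c,(xs.mean(),ys.mean()),z0+h/2)
            if verbose: print("  ",name,cn,round(r["p"],2),p.round(0),len(xs))
            ref=near if near is not None else init
            d=-r["p"]*1000 if ref is None else np.linalg.norm(p-ref)
            if best is None or d<best[0]: best=(d,xs,ys,p)
        if best is None: continue
        _,xs,ys,p=best
        if init is None: init=p
        # corner points of pixels
        P=np.concatenate([np.c_[xs+dx,ys+dy] for dx in(-.5,.5) for dy in(-.5,.5)]).astype(np.float32)
        hh=cv2.convexHull(P).reshape(-1,2); off=hh.min(0)-12; sz=((np.ptp(hh,axis=0)+24)*S).astype(int)[::-1]
        obs.append((cn,c,off,tuple(sz),ras(hh,off,tuple(sz))))
    def model(q):
        a=q[2]; xy=base@np.array([[np.cos(a),np.sin(a)],[-np.sin(a),np.cos(a)]])+q[:2]
        return np.concatenate([np.c_[xy,np.full(len(xy),z)] for z in(z0,z0+h)])
    def cost(q,o=obs):
        s=0
        for cn,c,off,sz,m in o:
            k=ras(cv2.convexHull(proj(c,model(q)).astype(np.float32)),off,sz); s+=1-(k&m).sum()/max(1,(k|m).sum())
        return s/len(o)
    def solve(o):
        best=None; round_=len(base)>4
        for a in ([0] if round_ else np.radians(np.arange(0,180,22.5))):
            r=minimize(cost,[*init,a],args=(o,),method="Nelder-Mead",options=dict(initial_simplex=[[*init,a],[init[0]+12,init[1],a],[init[0],init[1]+12,a],[init[0],init[1],a+.3]],xatol=.05,fatol=1e-4))
            if best is None or r.fun<best.fun: best=r
        return best
    f=lambda r:(r.x[:2].round(1).tolist(),round((np.degrees(r.x[2])+90)%180-90,1),round(r.fun,3))
    R=solve(obs); print(name,"both",f(R),*[(o[0],f(solve([o]))) for o in obs] if len(obs)>1 else [""])
    return R.x
E
python3 - <<'E'
from h import *
for n in SH: fit(n)
E
```

```text
small_tin top 0.77 [624. 307.] 371
   small_tin scene 0.84 [629. 304.] 314
   small_tin scene 0.39 [693. -44.] 2378
small_tin both ([625.4, 305.4], np.float64(9.5), np.float64(0.122)) ('top', ([624.5, 306.6], np.float64(8.8), np.float64(0.06))) ('scene', ([628.2, 303.6], np.float64(8.2), np.float64(0.061)))
   large_tin top 0.73 [449. 258.] 1367
   large_tin top 0.61 [612. 300.] 412
   large_tin scene 0.58 [632. 289.] 288
   large_tin scene 0.51 [ 663. -283.] 760
large_tin both ([444.1, 260.4], np.float64(10.1), np.float64(0.709)) ('top', ([444.1, 260.4], np.float64(10.1), np.float64(0.419))) ('scene', ([449.1, 257.5], np.float64(0.0), np.float64(1.0)))
   laces_box top 0.93 [765. 259.] 1283
   laces_box top 0.71 [613. 305.] 673
   laces_box scene 0.98 [798. 245.] 1190
   laces_box scene 0.76 [640. 284.] 300
laces_box both ([764.8, 258.9], np.float64(-43.4), np.float64(0.307)) ('top', ([764.2, 259.1], np.float64(-44.1), np.float64(0.024))) ('scene', ([796.1, 245.5], np.float64(-42.6), np.float64(0.059)))
   brush top 0.7 [633. 290.] 502
   brush scene 0.83 [646. 271.] 507
brush both 
[... 1369 characters left out ...]
, np.float64(0.06)) ('top', ([628.0, -13.5], np.float64(-83.1), np.float64(0.042))) ('scene', ([630.9, -15.2], np.float64(-83.8), np.float64(0.067)))
   tealight top 0.86 [523. 138.] 297
   tealight scene 0.49 [525. 138.] 268
tealight both ([524.3, 137.7], np.float64(2.0), np.float64(0.08)) ('top', ([522.4, 138.0], np.float64(11.5), np.float64(0.054))) ('scene', ([525.8, 137.9], np.float64(1.3), np.float64(0.029)))
   succulent top 0.84 [ 628. -283.] 620
   succulent scene 0.95 [ 636. -285.] 786
succulent both ([629.3, -286.1], np.float64(-2.6), np.float64(0.292)) ('top', ([623.2, -274.4], np.float64(-17.1), np.float64(0.28))) ('scene', ([633.6, -285.4], np.float64(13.7), np.float64(0.289)))
```

```bash
cat >> h.py <<'E'
def plan(*targets):
    """each (x,y,z,yaw), from measured pose: turn first, then shift; in units per row"""
    s=state(); p=np.array(s["ee_pos"]); yaw=s["ee_rot"][2]
    print("at",p.round(1),np.round(s["ee_rot"],2),"w",round(s["gripper_width"],1),"t",round(s["time_s"],1))
    for x,y,z,w in targets:
        d=(yaw-w+90)%180-90; w=yaw-d; n=max(1,int(np.ceil(abs(d)/8)))
        a=np.radians(w); v=np.array([x,y,z])-p
        l=np.array([np.cos(a)*v[0]+np.sin(a)*v[1],np.sin(a)*v[0]-np.cos(a)*v[1],-v[2]])/500
        m=max(1,int(np.ceil(np.linalg.norm(v)/40)))
        print(f"turn {d:.1f}deg rz={np.radians(d)/.5:.4f} = {n} x {np.radians(d)/.5/n:.4f}; shift {l.round(4)} = {m} x {(l/m).round(4)}")
        p=np.array([x,y,z]); yaw=w
E
python3 - <<'E'
from h import *
for n in("large_tin","laces_box"): fit(n,near=np.array([625,305]))
plan((626,305,200,-66.5),(626,305,129,-66.5))
E
```

```text
large_tin top 0.6 [613. 298.] 371
   large_tin scene 0.73 [631. 296.] 374
large_tin both ([621.4, 305.1], np.float64(-15.4), np.float64(0.179)) ('top', ([619.5, 304.4], np.float64(8.3), np.float64(0.168))) ('scene', ([625.1, 303.5], np.float64(-12.4), np.float64(0.127)))
   laces_box top 0.7 [612. 307.] 660
   laces_box top 0.57 [616. 308.] 358
   laces_box scene 0.79 [797. 245.] 1221
   laces_box scene 0.58 [637. 292.] 483
laces_box both ([623.2, 307.4], np.float64(-65.6), np.float64(0.362)) ('top', ([620.8, 292.2], np.float64(81.5), np.float64(0.432))) ('scene', ([623.4, 307.6], np.float64(-66.1), np.float64(0.214)))
at [246.9 519.3 228. ] [179.99  -0.   154.57] w 91.4 t 2.5
turn 41.1deg rz=1.4338 = 6 x 0.2390; shift [-0.6954  0.5244  0.056 ] = 11 x [-0.0632  0.0477  0.0051]
turn 0.0deg rz=0.0000 = 1 x 0.0000; shift [0.    0.    0.142] = 2 x [0.    0.    0.071]
```

Emit:
{"fn": "send_rows", "kwargs": {
  "deltas": [
    [[0,0,0],[0,0,0.239]],
    [[0,0,0],[0,0,0.239]],
    [[0,0,0],[0,0,0.239]],
    [[0,0,0],[0,0,0.239]],
    [[0,0,0],[0,0,0.239]],
    [[0,0,0],[0,0,0.239]],
    [[-0.063,0.0475,0],[0,0,0]],
    [[-0.063,0.0475,0],[0,0,0]],
    [[-0.063,0.0475,0],[0,0,0]]
  ],
  "grip": 0
}}

```text
time_s: 3.4
ee_pos: [350.8, 460.5, 228.0]
ee_rot: [180.0, -0.0, 113.6]
force: [0.0, 0.1, 0.6]
gripper_width: 91.4
gripper_force: 0.0
```

Emit:
{"fn": "send_rows", "kwargs": {
  "deltas": [
    [[-0.063,0.0475,0.007],[0,0,0]],
    [[-0.063,0.0475,0.007],[0,0,0]],
    [[-0.063,0.0475,0.007],[0,0,0]],
    [[-0.063,0.0475,0.007],[0,0,0]],
    [[-0.063,0.0475,0.007],[0,0,0]],
    [[-0.063,0.0475,0.007],[0,0,0]],
    [[-0.063,0.0475,0.007],[0,0,0]],
    [[-0.063,0.0475,0.007],[0,0,0]],
    [[0,0,0],[0,0,0]],
    [[0,0,0],[0,0,0]]
  ]
}}

```text
time_s: 4.4
ee_pos: [624.9, 305.0, 199.2]
ee_rot: [-179.9, -0.0, 113.4]
force: [-0.7, 0.5, -0.1]
gripper_width: 91.4
gripper_force: 0.0
```

Run:
```python
from h import *
plan((626,305,200,-66.5),(626,305,129,-66.5))
```

```text
at [624.9 305.  199.2] [-1.7993e+02 -3.0000e-02  1.1340e+02] w 91.4 t 4.4
turn -0.1deg rz=-0.0037 = 1 x -0.0037; shift [-0.0009  0.0019 -0.0015] = 1 x [-0.0009  0.0019 -0.0015]
turn 0.0deg rz=0.0000 = 1 x 0.0000; shift [0.    0.    0.142] = 2 x [0.    0.    0.071]
```

Emit:
{"fn": "send_rows", "kwargs": {
  "deltas": [
    [[-0.001,0.002,0.03],[0,0,0]],
    [[0,0,0.03],[0,0,0]],
    [[0,0,0.03],[0,0,0]],
    [[0,0,0.03],[0,0,0]],
    [[0,0,0.02],[0,0,0]],
    [[0,0,0],[0,0,0]],
    [[0,0,0],[0,0,0]],
    [[0,0,0],[0,0,0]]
  ]
}}

```text
time_s: 5.2
ee_pos: [626.0, 306.1, 131.1]
ee_rot: [179.9, -0.0, 113.5]
force: [0.2, -1.3, -0.5]
gripper_width: 90.9
gripper_force: 0.0
```

Emit:
{"fn": "send_rows", "kwargs": {
  "deltas": [
    [[0,0,0],[0,0,0]],
    [[0,0,0],[0,0,0]],
    [[0,0,0],[0,0,0]],
    [[0,0,0],[0,0,0]],
    [[0,0,0],[0,0,0]],
    [[0,0,0],[0,0,0]],
    [[0,0,0],[0,0,0]],
    [[0,0,0],[0,0,0]],
    [[0,0,0],[0,0,0]]
  ],
  "grip": 1,
  "grip_force": 10
}}

```text
time_s: 6.1
ee_pos: [625.7, 305.6, 129.9]
ee_rot: [180.0, -0.0, 113.5]
force: [0.4, 0.9, -1.3]
gripper_width: 41.4
gripper_force: 10.0
```

Emit:
{"fn": "send_rows", "kwargs": {
  "deltas": [
    [[0,0,-0.02],[0,0,0]],
    [[0,0,-0.04],[0,0,0]],
    [[0,0,-0.04],[0,0,0]],
    [[0,0,-0.02],[0,0,0]],
    [[0,0,0],[0,0,0]]
  ]
}}

```text
time_s: 6.6
ee_pos: [626.6, 306.0, 192.2]
ee_rot: [179.8, -0.0, 113.5]
force: [0.3, 0.1, -0.6]
gripper_width: 41.4
gripper_force: 10.0
```

Run:
```python
from h import *
plan((438,-16,120,-66.5),(438,-16,26,-66.5))
```

```text
at [626.6 306.  192.2] [ 1.7977e+02 -1.0000e-02  1.1349e+02] w 41.4 t 6.6
turn -0.0deg rz=-0.0003 = 1 x -0.0003; shift [-0.4403 -0.6027  0.1445] = 10 x [-0.044  -0.0603  0.0144]
turn 0.0deg rz=0.0000 = 1 x 0.0000; shift [0.    0.    0.188] = 3 x [0.     0.     0.0627]
```

Emit:
{"fn": "send_rows", "kwargs": {
  "deltas": [
    [[-0.04,-0.055,0],[0,0,0]],
    [[-0.044,-0.06,0],[0,0,0]],
    [[-0.044,-0.06,0.01],[0,0,0]],
    [[-0.044,-0.06,0.015],[0,0,0]],
    [[-0.044,-0.06,0.02],[0,0,0]],
    [[-0.044,-0.06,0.02],[0,0,0]],
    [[-0.044,-0.06,0.02],[0,0,0]],
    [[-0.044,-0.06,0.02],[0,0,0]],
    [[-0.044,-0.06,0.02],[0,0,0]],
    [[-0.044,-0.06,0.02],[0,0,0]]
  ]
}}

```text
time_s: 7.6
ee_pos: [438.2, -14.0, 116.5]
ee_rot: [-179.9, -0.0, 113.5]
force: [0.7, -0.6, -0.7]
gripper_width: 41.8
gripper_force: 10.0
```

Emit:
{"fn": "send_rows", "kwargs": {
  "deltas": [
    [[0,0,0],[0,0,0]],
    [[0,0,0],[0,0,0]],
    [[0,0,0],[0,0,0]]
  ]
}}

```text
time_s: 7.9
ee_pos: [440.6, -12.4, 117.6]
ee_rot: [179.9, 0.0, 113.5]
force: [-0.4, -0.8, -1.8]
gripper_width: 41.5
gripper_force: 10.0
```

Run:
```python
from h import *
z=state()["ee_pos"][2]
try: fit("small_tin",z0=z-22)
except Exception as e: print(e)
plan((438,-16,60,-66.5),(438,-16,26,-66.5))
```

```text
small_tin scene 0.6 [515. -40.] 538
   small_tin scene 0.48 [444. -24.] 92
small_tin both ([520.4, -41.9], np.float64(14.2), np.float64(0.432)) 
at [440.4 -12.2 117.6] [1.7997e+02 1.0000e-02 1.1357e+02] w 41.6 t 8.1
turn 0.1deg rz=0.0025 = 1 x 0.0025; shift [-0.005  -0.0074  0.1151] = 2 x [-0.0025 -0.0037  0.0576]
turn 0.0deg rz=0.0000 = 1 x 0.0000; shift [0.    0.    0.068] = 1 x [0.    0.    0.068]
```

Emit:
{"fn": "send_rows", "kwargs": {
  "deltas": [
    [[-0.0025,-0.0037,0.04],[0,0,0]],
    [[-0.0025,-0.0037,0.04],[0,0,0]],
    [[0,0,0.04],[0,0,0]],
    [[0,0,0.03],[0,0,0]],
    [[0,0,0.02],[0,0,0]],
    [[0,0,0.007],[0,0,0]],
    [[0,0,0],[0,0,0]],
    [[0,0,0],[0,0,0]]
  ]
}}

```text
time_s: 8.9
ee_pos: [438.0, -16.6, 29.5]
ee_rot: [179.9, 0.0, 113.5]
force: [-0.7, -0.1, -0.5]
gripper_width: 41.5
gripper_force: 10.0
```

Emit:
{"fn": "send_rows", "kwargs": {
  "deltas": [
    [[0,0,0.003],[0,0,0]],
    [[0,0,0.002],[0,0,0]],
    [[0,0,0],[0,0,0]],
    [[0,0,0],[0,0,0]]
  ]
}}

```text
time_s: 9.3
ee_pos: [437.4, -16.7, 26.5]
ee_rot: [180.0, 0.0, 113.5]
force: [0.2, -0.6, -0.4]
gripper_width: 41.5
gripper_force: 10.0
```

Emit:
{"fn": "send_rows", "kwargs": {
  "deltas": [
    [[0,0,0.002],[0,0,0]],
    [[0,0,0],[0,0,0]],
    [[0,0,0],[0,0,0]]
  ]
}}

```text
time_s: 9.6
ee_pos: [437.6, -16.7, 25.8]
ee_rot: [180.0, 0.0, 113.5]
force: [-1.3, -0.4, 5.9]
gripper_width: 42.2
gripper_force: 10.0
```

Emit:
{"fn": "send_rows", "kwargs": {
  "deltas": [
    [[0,0,0],[0,0,0]],
    [[0,0,0],[0,0,0]],
    [[0,0,0],[0,0,0]],
    [[0,0,0],[0,0,0]],
    [[0,0,0],[0,0,0]],
    [[0,0,0],[0,0,0]],
    [[0,0,-0.03],[0,0,0]],
    [[0,0,-0.05],[0,0,0]],
    [[0,0,-0.08],[0,0,0]],
    [[0,0,-0.08],[0,0,0]]
  ],
  "grip": 0
}}

```text
time_s: 10.6
ee_pos: [436.7, -16.6, 146.4]
ee_rot: [-179.9, -0.0, 113.5]
force: [0.3, -0.7, -0.9]
gripper_width: 91.3
gripper_force: 0.0
```

Emit:
{"fn": "send_rows", "kwargs": {
  "deltas": [
    [[0.044,0.06,-0.01],[0,0,0]],
    [[0.044,0.06,0],[0,0,0]],
    [[0.044,0.06,0],[0,0,0]],
    [[0.044,0.06,0],[0,0,0]],
    [[0,0,0],[0,0,0]],
    [[0,0,0],[0,0,0]]
  ]
}}

```text
time_s: 11.2
ee_pos: [512.0, 112.2, 150.0]
ee_rot: [-179.9, -0.0, 113.6]
force: [-0.3, 0.3, -0.6]
gripper_width: 91.0
gripper_force: 0.0
```

Run:
```python
from h import *
fit("small_tin",z0=4); near=np.array([625,305])
fit("large_tin",near=near);fit("laces_box",near=near)
cv2.imwrite("pics/a1.png",cv2.cvtColor(np.hstack([cv2.resize(grab_frame(n),(400,300)) for n in("scene","top")]),cv2.COLOR_RGB2BGR))
plan((624,305,170,-66.5),(624,305,99,-66.5))
```

```text
small_tin top 0.76 [436. -17.] 289
   small_tin scene 0.68 [439. -17.] 239
small_tin both ([437.9, -16.8], np.float64(-1.7), np.float64(0.073)) ('top', ([436.3, -17.0], np.float64(0.7), np.float64(0.065))) ('scene', ([439.2, -17.2], np.float64(2.7), np.float64(0.024)))
   large_tin top 0.85 [620. 307.] 769
   large_tin top 0.5 [609. 297.] 752
   large_tin scene 0.89 [623. 305.] 595
large_tin both ([621.1, 306.0], np.float64(12.1), np.float64(0.057)) ('top', ([619.7, 306.5], np.float64(5.2), np.float64(0.031))) ('scene', ([623.0, 304.9], np.float64(2.5), np.float64(0.03)))
   laces_box top 0.81 [614. 306.] 709
   laces_box top 0.55 [766. 259.] 1276
   laces_box scene 0.71 [799. 244.] 1188
   laces_box scene 0.6 [637. 290.] 500
laces_box both ([619.4, 309.6], np.float64(-65.1), np.float64(0.143)) ('top', ([617.8, 309.6], np.float64(-65.2), np.float64(0.044))) ('scene', ([623.3, 307.5], np.float64(-66.5), np.float64(0.18)))
at [512.4 111.8 150.5] [179.99  -0.   113.48] w 91.0 t 11.9
turn -0.0deg rz=-0.0005 = 1 x -0.0005; shift [ 0.2653  0.3588 -0.039 ] = 6 x [ 0.0442  0.0598 -0.0065]
turn 0.0deg rz=0.0000 = 1 x 0.0000; shift [0.    0.    0.142] = 2 x [0.    0.    0.071]
```

View pics/a1.png

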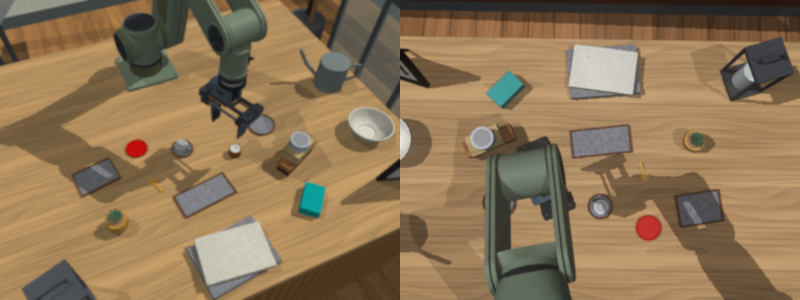

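Run:
```python
from h import *
plan((621.3,306,165,-66.5),(621,306,99,-66.5))
```

```text
at [512.4 111.8 150.5] [179.99  -0.   113.48] w 91.0 t 11.9
turn -0.0deg rz=-0.0005 = 1 x -0.0005; shift [ 0.2693  0.3546 -0.029 ] = 6 x [ 0.0449  0.0591 -0.0048]
turn 0.0deg rz=0.0000 = 1 x 0.0000; shift [ 0.0002 -0.0006  0.132 ] = 2 x [ 0.0001 -0.0003  0.066 ]
```

Emit:
{"fn": "send_rows", "kwargs": {
  "deltas": [
    [[0.0449,0.0591,-0.0145],[0,0,0]],
    [[0.0449,0.0591,-0.0145],[0,0,0]],
    [[0.0449,0.0591,0],[0,0,0]],
    [[0.0449,0.0591,0],[0,0,0]],
    [[0.0449,0.0591,0],[0,0,0]],
    [[0.0449,0.0591,0],[0,0,0]],
    [[0,0,0],[0,0,0]],
    [[0,0,0],[0,0,0]],
    [[0,0,0],[0,0,0]]
  ]
}}

```text
time_s: 12.8
ee_pos: [620.7, 305.1, 164.8]
ee_rot: [-179.9, 0.0, 113.5]
force: [-0.3, 0.2, -1.0]
gripper_width: 91.1
gripper_force: 0.0
```

Emit:
{"fn": "send_rows", "kwargs": {
  "deltas": [
    [[0,0,0.03],[0,0,0]],
    [[0,0,0.03],[0,0,0]],
    [[0,0,0.03],[0,0,0]],
    [[0,0,0.03],[0,0,0]],
    [[0,0,0.011],[0,0,0]],
    [[0,0,0],[0,0,0]],
    [[0,0,0],[0,0,0]]
  ]
}}

```text
time_s: 13.5
ee_pos: [621.6, 305.8, 100.4]
ee_rot: [179.9, -0.0, 113.5]
force: [-1.0, -0.8, -0.6]
gripper_width: 90.8
gripper_force: 0.0
```

Emit:
{"fn": "send_rows", "kwargs": {
  "deltas": [
    [[0,0,0],[0,0,0]],
    [[0,0,0],[0,0,0]],
    [[0,0,0],[0,0,0]],
    [[0,0,0],[0,0,0]],
    [[0,0,0],[0,0,0]],
    [[0,0,0],[0,0,0]],
    [[0,0,0],[0,0,0]]
  ],
  "grip": 1,
  "grip_force": 12
}}

```text
time_s: 14.2
ee_pos: [621.4, 306.2, 99.7]
ee_rot: [180.0, -0.0, 113.5]
force: [-0.2, 0.5, 2.3]
gripper_width: 61.4
gripper_force: 12.0
```

Emit:
{"fn": "send_rows", "kwargs": {
  "deltas": [
    [[0,0,-0.02],[0,0,0]],
    [[0,0,-0.04],[0,0,0]],
    [[0,0,-0.04],[0,0,0]],
    [[0,0,0],[0,0,0]],
    [[0,0,0],[0,0,0]]
  ]
}}

```text
time_s: 14.7
ee_pos: [621.1, 306.0, 149.4]
ee_rot: [180.0, -0.0, 113.5]
force: [0.1, 1.4, -2.1]
gripper_width: 61.8
gripper_force: 12.0
```

Run:
```python
from h import *
plan((447.5,280.2,80,-66.5))
```

```text
at [621.1 306.  149.4] [180.    -0.   113.49] w 61.8 t 14.7
turn -0.0deg rz=-0.0002 = 1 x -0.0002; shift [ 0.0911 -0.339   0.1388] = 5 x [ 0.0182 -0.0678  0.0278]
```

Emit:
{"fn": "send_rows", "kwargs": {
  "deltas": [
    [[0.0152,-0.0565,0],[0,0,0]],
    [[0.0152,-0.0565,0],[0,0,0]],
    [[0.0152,-0.0565,0],[0,0,0]],
    [[0.0152,-0.0565,0],[0,0,0]],
    [[0.0152,-0.0565,0.03],[0,0,0]],
    [[0.0152,-0.0565,0.03],[0,0,0]],
    [[0,0,0.04],[0,0,0]],
    [[0,0,0.04],[0,0,0]],
    [[0,0,0],[0,0,0]],
    [[0,0,0],[0,0,0]]
  ]
}}

```text
time_s: 15.7
ee_pos: [447.2, 280.1, 78.8]
ee_rot: [-179.9, 0.0, 113.5]
force: [0.5, -0.5, -1.6]
gripper_width: 61.4
gripper_force: 12.0
```

Run:
```python
from h import *
plan((447.5,280.2,27,-66.5))
```

```text
at [447.2 280.1  78.8] [-1.7989e+02  1.0000e-02  1.1349e+02] w 61.4 t 15.7
turn -0.0deg rz=-0.0004 = 1 x -0.0004; shift [0.     0.0006 0.1037] = 2 x [0.     0.0003 0.0518]
```

Emit:
{"fn": "send_rows", "kwargs": {
  "deltas": [
    [[0,0,0.03],[0,0,0]],
    [[0,0,0.03],[0,0,0]],
    [[0,0,0.026],[0,0,0]],
    [[0,0,0.014],[0,0,0]],
    [[0,0,0.004],[0,0,0]],
    [[0,0,0],[0,0,0]],
    [[0,0,0],[0,0,0]]
  ]
}}

```text
time_s: 16.4
ee_pos: [448.2, 280.7, 28.2]
ee_rot: [179.9, -0.0, 113.5]
force: [-0.3, -0.4, -1.3]
gripper_width: 61.7
gripper_force: 12.0
```

Emit:
{"fn": "send_rows", "kwargs": {
  "deltas": [
    [[0,0,0.002],[0,0,0]],
    [[0,0,0],[0,0,0]],
    [[0,0,0],[0,0,0]]
  ]
}}

```text
time_s: 16.7
ee_pos: [447.7, 280.4, 26.7]
ee_rot: [180.0, -0.0, 113.5]
force: [0.0, 0.8, -2.4]
gripper_width: 61.8
gripper_force: 12.0
```

Emit:
{"fn": "send_rows", "kwargs": {
  "deltas": [
    [[0,0,0.002],[0,0,0]],
    [[0,0,0],[0,0,0]],
    [[0,0,0],[0,0,0]]
  ]
}}

```text
time_s: 17.0
ee_pos: [447.8, 280.4, 25.7]
ee_rot: [180.0, -0.0, 113.5]
force: [0.1, -0.7, 0.9]
gripper_width: 61.9
gripper_force: 12.0
```

Emit:
{"fn": "send_rows", "kwargs": {
  "deltas": [
    [[0,0,0],[0,0,0]],
    [[0,0,0],[0,0,0]],
    [[0,0,0],[0,0,0]],
    [[0,0,0],[0,0,0]],
    [[0,0,0],[0,0,0]],
    [[0,0,0],[0,0,0]],
    [[0,0,-0.03],[0,0,0]],
    [[0,0,-0.05],[0,0,0]],
    [[0,0,-0.08],[0,0,0]],
    [[0,0,-0.08],[0,0,0]]
  ],
  "grip": 0
}}

```text
time_s: 18.0
ee_pos: [447.1, 280.0, 146.3]
ee_rot: [-179.9, 0.0, 113.5]
force: [0.7, 0.1, 0.2]
gripper_width: 91.2
gripper_force: 0.0
```

Emit:
{"fn": "send_rows", "kwargs": {
  "deltas": [
    [[0.05,0.04,0],[0,0,0]],
    [[0.05,0.04,0],[0,0,0]],
    [[0.05,0.04,0],[0,0,0]],
    [[0.05,0.04,0],[0,0,0]],
    [[0.05,0.04,0],[0,0,0]],
    [[0,0,0],[0,0,0]]
  ]
}}

```text
time_s: 18.6
ee_pos: [490.2, 438.3, 144.9]
ee_rot: [179.9, -0.1, 113.6]
force: [0.8, -0.6, 0.3]
gripper_width: 91.1
gripper_force: 0.0
```

Run:
```python
from h import *
fit("large_tin",z0=4,near=np.array([447,280])); near=np.array([620,305])
fit("laces_box",near=near);fit("brush",near=near)
cv2.imwrite("pics/a2.png",cv2.cvtColor(np.hstack([cv2.resize(grab_frame(n),(400,300)) for n in("scene","top")]),cv2.COLOR_RGB2BGR))
plan()
```

```text
large_tin top 0.85 [445. 281.] 696
   large_tin top 0.15 [626. -14.] 2767
   large_tin scene 0.91 [451. 279.] 465
large_tin both ([446.5, 280.2], np.float64(21.1), np.float64(0.087)) ('top', ([445.3, 280.6], np.float64(5.4), np.float64(0.044))) ('scene', ([450.4, 278.8], np.float64(10.9), np.float64(0.049)))
   laces_box top 0.73 [766. 259.] 1212
   laces_box top 0.63 [618. 311.] 1453
   laces_box scene 0.56 [799. 244.] 1151
laces_box both ([618.2, 310.4], np.float64(-64.3), np.float64(0.528)) ('top', ([618.2, 310.4], np.float64(-64.3), np.float64(0.057))) ('scene', ([618.0, 311.4], np.float64(0.0), np.float64(1.0)))
   brush top 0.61 [634. 284.] 449
   brush scene 0.64 [645. 270.] 478
brush both ([623.4, 308.8], np.float64(-66.7), np.float64(0.192)) ('top', ([623.0, 309.4], np.float64(-66.9), np.float64(0.086))) ('scene', ([623.2, 308.7], np.float64(-65.5), np.float64(0.295)))
at [489.6 434.7 145.6] [179.99  -0.   113.48] w 91.4 t 19.3
```

View pics/a2.png

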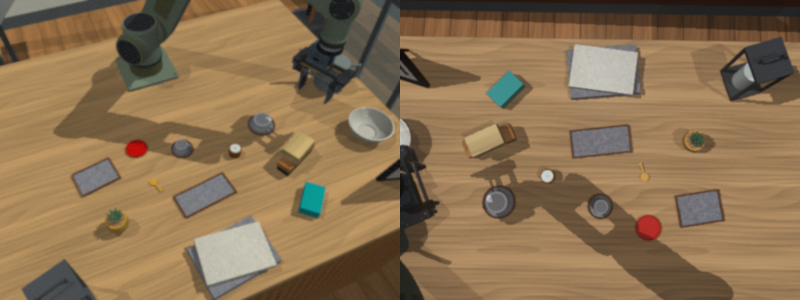

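Run:
```python
from h import *
fit("laces_box",near=np.array([620,305]))
plan((619.7,310,130,-65),(619.7,310,65,-65))
```

```text
laces_box top 0.61 [765. 259.] 1262
   laces_box top 0.56 [617. 310.] 1423
   laces_box top 0.29 [ 625. -278.] 636
   laces_box scene 0.84 [799. 245.] 1064
   laces_box scene 0.6 [621. 308.] 1070
laces_box both ([618.6, 309.8], np.float64(-64.8), np.float64(0.063)) ('top', ([617.3, 309.3], np.float64(-64.6), np.float64(0.047))) ('scene', ([620.7, 309.1], np.float64(-64.8), np.float64(0.055)))
at [489.5 434.8 145.5] [180.    -0.   113.49] w 91.1 t 19.5
turn -1.5deg rz=-0.0526 = 1 x -0.0526; shift [-0.3363  0.1305  0.0309] = 5 x [-0.0673  0.0261  0.0062]
turn 0.0deg rz=0.0000 = 1 x 0.0000; shift [0.   0.   0.13] = 2 x [0.    0.    0.065]
```

Emit:
{"fn": "send_rows", "kwargs": {
  "deltas": [
    [[0,0,0],[0,0,-0.05]],
    [[-0.056,0.0218,0],[0,0,0]],
    [[-0.056,0.0218,0],[0,0,0]],
    [[-0.056,0.0218,0],[0,0,0]],
    [[-0.056,0.0218,0],[0,0,0]],
    [[-0.056,0.0218,0.015],[0,0,0]],
    [[-0.056,0.0218,0.015],[0,0,0]],
    [[0,0,0],[0,0,0]],
    [[0,0,0],[0,0,0]],
    [[0,0,0],[0,0,0]]
  ]
}}

```text
time_s: 20.5
ee_pos: [619.1, 310.8, 130.7]
ee_rot: [180.0, -0.0, 115.0]
force: [0.2, 0.1, -0.5]
gripper_width: 91.2
gripper_force: 0.0
```

Emit:
{"fn": "send_rows", "kwargs": {
  "deltas": [
    [[0,-0.002,0.03],[0,0,0]],
    [[0,0,0.03],[0,0,0]],
    [[0,0,0.03],[0,0,0]],
    [[0,0,0.03],[0,0,0]],
    [[0,0,0.01],[0,0,0]],
    [[0,0,0],[0,0,0]],
    [[0,0,0],[0,0,0]]
  ]
}}

```text
time_s: 21.2
ee_pos: [619.1, 309.9, 65.9]
ee_rot: [179.9, -0.0, 114.9]
force: [-0.3, -0.3, -0.3]
gripper_width: 91.3
gripper_force: 0.0
```

Emit:
{"fn": "send_rows", "kwargs": {
  "deltas": [
    [[0,0,0],[0,0,0]],
    [[0,0,0],[0,0,0]],
    [[0,0,0],[0,0,0]],
    [[0,0,0],[0,0,0]],
    [[0,0,0],[0,0,0]],
    [[0,0,0],[0,0,0]],
    [[0,0,0],[0,0,0]]
  ],
  "grip": 1,
  "grip_force": 15
}}

```text
time_s: 21.9
ee_pos: [618.9, 309.6, 65.7]
ee_rot: [180.0, -0.0, 114.9]
force: [-0.3, -0.3, 1.3]
gripper_width: 60.2
gripper_force: 14.9
```

Emit:
{"fn": "send_rows", "kwargs": {
  "deltas": [
    [[0,0,-0.02],[0,0,0]],
    [[0,0,-0.04],[0,0,0]],
    [[0,0,-0.06],[0,0,0]],
    [[0,0,-0.06],[0,0,0]],
    [[0,0,0],[0,0,0]],
    [[0,0,0],[0,0,0]]
  ]
}}

```text
time_s: 22.5
ee_pos: [618.6, 309.6, 155.9]
ee_rot: [180.0, -0.0, 114.9]
force: [-0.1, -1.3, -2.1]
gripper_width: 60.3
gripper_force: 14.9
```

Run:
```python
from h import *
plan((435,-306.5,155,-81.2))
```

```text
at [618.6 309.6 155.9] [179.96  -0.   114.92] w 60.3 t 22.5
turn 16.1deg rz=0.5629 = 3 x 0.1876; shift [-1.1615 -0.5515  0.0017] = 17 x [-0.0683 -0.0324  0.0001]
```

Emit:
{"fn": "send_rows", "kwargs": {
  "deltas": [
    [[0,0,0],[0,0,0.141]],
    [[0,0,0],[0,0,0.141]],
    [[0,0,0],[0,0,0.141]],
    [[0,0,0],[0,0,0.141]],
    [[-0.04,-0.02,0],[0,0,0]],
    [[-0.068,-0.0324,0],[0,0,0]],
    [[-0.068,-0.0324,0],[0,0,0]],
    [[-0.068,-0.0324,0],[0,0,0]],
    [[-0.068,-0.0324,0],[0,0,0]],
    [[-0.068,-0.0324,0],[0,0,0]]
  ]
}}

```text
time_s: 23.5
ee_pos: [555.8, 106.4, 153.4]
ee_rot: [-179.8, 0.0, 98.8]
force: [0.9, 0.2, -1.5]
gripper_width: 60.1
gripper_force: 14.9
```

Emit:
{"fn": "send_rows", "kwargs": {
  "deltas": [
    [[-0.068,-0.0324,0],[0,0,0]],
    [[-0.068,-0.0324,0],[0,0,0]],
    [[-0.068,-0.0324,0],[0,0,0]],
    [[-0.068,-0.0324,0],[0,0,0]],
    [[-0.068,-0.0324,0],[0,0,0]],
    [[-0.068,-0.0324,0],[0,0,0]],
    [[-0.068,-0.0324,0],[0,0,0]],
    [[-0.068,-0.0324,0],[0,0,0]],
    [[-0.06,-0.025,0],[0,0,0]],
    [[-0.06,-0.025,0],[0,0,0]]
  ]
}}

```text
time_s: 24.5
ee_pos: [453.8, -244.4, 153.6]
ee_rot: [-179.8, -0.1, 98.7]
force: [0.7, -0.8, -1.2]
gripper_width: 60.2
gripper_force: 14.9
```

Emit:
{"fn": "send_rows", "kwargs": {
  "deltas": [
    [[-0.04,-0.02,0],[0,0,0]],
    [[0,0,0],[0,0,0]],
    [[0,0,0],[0,0,0]],
    [[0,0,0],[0,0,0]]
  ]
}}

```text
time_s: 24.9
ee_pos: [448.4, -263.8, 154.6]
ee_rot: [-179.9, -0.1, 98.8]
force: [-1.1, 1.0, -1.6]
gripper_width: 60.2
gripper_force: 14.9
```

Run:
```python
from h import *
plan((435,-306.5,28,-81.2))
```

```text
at [ 448.4 -263.8  154.6] [-1.7993e+02 -1.0000e-01  9.8800e+01] w 60.2 t 24.9
turn 0.0deg rz=0.0001 = 1 x 0.0001; shift [-0.0802 -0.0395  0.2531] = 4 x [-0.0201 -0.0099  0.0633]
```

Emit:
{"fn": "send_rows", "kwargs": {
  "deltas": [
    [[-0.04,-0.02,0.02],[0,0,0]],
    [[-0.04,-0.02,0.04],[0,0,0]],
    [[0,0,0.05],[0,0,0]],
    [[0,0,0.05],[0,0,0]],
    [[0,0,0.04],[0,0,0]],
    [[0,0,0.03],[0,0,0]],
    [[0,0,0.013],[0,0,0]],
    [[0,0,0],[0,0,0]],
    [[0,0,0],[0,0,0]],
    [[0,0,0],[0,0,0]]
  ]
}}

```text
time_s: 25.9
ee_pos: [435.8, -307.8, 34.8]
ee_rot: [179.9, 0.1, 98.8]
force: [0.4, 0.7, -0.5]
gripper_width: 60.1
gripper_force: 14.9
```

Emit:
{"fn": "send_rows", "kwargs": {
  "deltas": [
    [[0.002,0,0.007],[0,0,0]],
    [[0,0,0.005],[0,0,0]],
    [[0,0,0.002],[0,0,0]],
    [[0,0,0],[0,0,0]],
    [[0,0,0],[0,0,0]]
  ]
}}

```text
time_s: 26.4
ee_pos: [434.9, -306.7, 26.9]
ee_rot: [180.0, -0.0, 98.8]
force: [0.3, 0.2, -0.8]
gripper_width: 60.4
gripper_force: 14.9
```

Emit:
{"fn": "send_rows", "kwargs": {
  "deltas": [
    [[0,0,0.002],[0,0,0]],
    [[0,0,0],[0,0,0]],
    [[0,0,0],[0,0,0]]
  ]
}}

```text
time_s: 26.7
ee_pos: [434.9, -306.6, 25.9]
ee_rot: [-180.0, -0.0, 98.8]
force: [1.2, -0.7, -0.6]
gripper_width: 60.0
gripper_force: 14.9
```

Emit:
{"fn": "send_rows", "kwargs": {
  "deltas": [
    [[0,0,0.001],[0,0,0]],
    [[0,0,0],[0,0,0]],
    [[0,0,0],[0,0,0]]
  ]
}}

```text
time_s: 27.0
ee_pos: [435.0, -306.6, 25.7]
ee_rot: [180.0, 0.0, 98.8]
force: [-0.6, 1.3, 2.8]
gripper_width: 60.4
gripper_force: 14.9
```

Emit:
{"fn": "send_rows", "kwargs": {
  "deltas": [
    [[0,0,0],[0,0,0]],
    [[0,0,0],[0,0,0]],
    [[0,0,0],[0,0,0]],
    [[0,0,0],[0,0,0]],
    [[0,0,0],[0,0,0]],
    [[0,0,0],[0,0,0]],
    [[0,0,-0.03],[0,0,0]],
    [[0,0,-0.06],[0,0,0]],
    [[0,0,-0.08],[0,0,0]],
    [[0,0,-0.08],[0,0,0]]
  ],
  "grip": 0
}}

```text
time_s: 28.0
ee_pos: [434.5, -306.3, 151.4]
ee_rot: [-180.0, -0.1, 98.8]
force: [0.9, -1.3, -0.3]
gripper_width: 91.4
gripper_force: 0.0
```

Emit:
{"fn": "send_rows", "kwargs": {
  "deltas": [
    [[0.066,0.033,0],[0,0,0]],
    [[0.068,0.033,0],[0,0,0]],
    [[0.068,0.033,0],[0,0,0]],
    [[0.068,0.033,0],[0,0,0]],
    [[0.068,0.033,0],[0,0,0]],
    [[0.068,0.033,0],[0,0,0]],
    [[0.068,0.033,0],[0,0,0]],
    [[0.068,0.033,0],[0,0,0]],
    [[0,0,0],[0,0,0]],
    [[0,0,0],[0,0,0]]
  ]
}}

```text
time_s: 29.0
ee_pos: [523.9, -18.1, 150.3]
ee_rot: [-180.0, 0.0, 98.9]
force: [-0.2, -1.5, -0.9]
gripper_width: 91.2
gripper_force: 0.0
```

Run:
```python
from h import *
fit("laces_box",z0=4,near=np.array([435,-306])); near=np.array([620,305])
fit("brush",near=near);fit("long_tray",near=np.array([629,-14]))
cv2.imwrite("pics/a3.png",cv2.cvtColor(np.hstack([cv2.resize(grab_frame(n),(400,300)) for n in("scene","top")]),cv2.COLOR_RGB2BGR))
plan()
```

```text
laces_box top 0.86 [ 433. -307.] 1316
   laces_box top 0.79 [777. 269.] 1256
   laces_box scene 0.85 [ 436. -308.] 1193
   laces_box scene 0.69 [783. 266.] 1170
   laces_box scene 0.24 [451. 279.] 447
laces_box both ([434.1, -307.0], np.float64(-80.0), np.float64(0.072)) ('top', ([432.2, -306.8], np.float64(-79.6), np.float64(0.048))) ('scene', ([436.2, -307.2], np.float64(-77.9), np.float64(0.071)))
   brush top 0.77 [622. 312.] 1572
   brush scene 0.7 [624. 307.] 1235
brush both ([622.7, 309.4], np.float64(-65.6), np.float64(0.057)) ('top', ([621.9, 309.9], np.float64(-66.4), np.float64(0.056))) ('scene', ([623.2, 308.7], np.float64(-65.8), np.float64(0.053)))
   long_tray top 0.66 [651. -26.] 1125
   long_tray scene 0.68 [632. -17.] 2507
long_tray both ([631.2, -14.1], np.float64(-81.8), np.float64(0.207)) ('top', ([630.8, -13.3], np.float64(-82.0), np.float64(0.334))) ('scene', ([631.3, -16.1], np.float64(-82.3), np.float64(0.079)))
at [524.  -18.7 150.4] [ 1.800e+02 -1.000e-02  9.876e+01] w 91.0 t 29.7
```

View pics/a3.png

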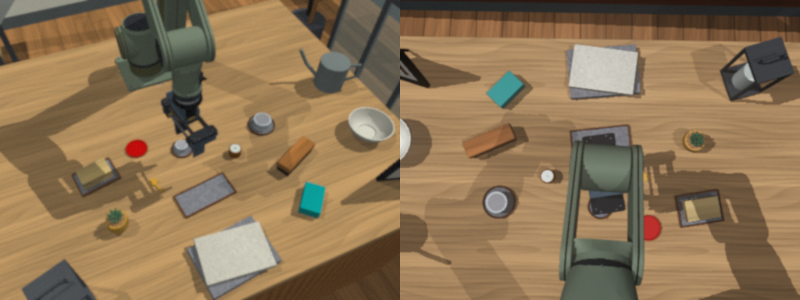

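Run:
```python
from h import *
plan((622.6,309.3,130,-66.2),(622.6,309.3,38.5,-66.2),)
```

```text
at [524.  -18.7 150.4] [ 1.800e+02 -1.000e-02  9.876e+01] w 91.0 t 29.7
turn -15.0deg rz=-0.5251 = 2 x -0.2626; shift [0.5207 0.4451 0.0408] = 9 x [0.0579 0.0495 0.0045]
turn 0.0deg rz=0.0000 = 1 x 0.0000; shift [0.    0.    0.183] = 3 x [0.    0.    0.061]
```

Emit:
{"fn": "send_rows", "kwargs": {
  "deltas": [
    [[0,0,0],[0,0,-0.175]],
    [[0,0,0],[0,0,-0.175]],
    [[0,0,0],[0,0,-0.175]],
    [[0.058,0.0495,0],[0,0,0]],
    [[0.058,0.0495,0],[0,0,0]],
    [[0.058,0.0495,0],[0,0,0]],
    [[0.058,0.0495,0],[0,0,0]],
    [[0.058,0.0495,0],[0,0,0]],
    [[0.058,0.0495,0],[0,0,0]],
    [[0.058,0.0495,0],[0,0,0]]
  ]
}}

```text
time_s: 30.7
ee_pos: [600.8, 238.7, 150.4]
ee_rot: [180.0, 0.0, 113.8]
force: [0.3, -0.3, -0.6]
gripper_width: 91.1
gripper_force: 0.0
```

Emit:
{"fn": "send_rows", "kwargs": {
  "deltas": [
    [[0.058,0.0495,0.02],[0,0,0]],
    [[0.057,0.049,0.02],[0,0,0]],
    [[0,0,0],[0,0,0]],
    [[0,0,0],[0,0,0]],
    [[0,0,0],[0,0,0]]
  ]
}}

```text
time_s: 31.2
ee_pos: [622.3, 308.6, 130.7]
ee_rot: [-180.0, 0.0, 113.8]
force: [-0.3, -1.2, 0.5]
gripper_width: 91.4
gripper_force: 0.0
```

Run:
```python
from h import *
plan((622.6,309.3,38.5,-66.2),)
```

```text
at [622.3 308.6 130.7] [-1.7998e+02  2.0000e-02  1.1378e+02] w 91.4 t 31.2
turn -0.0deg rz=-0.0006 = 1 x -0.0006; shift [0.001  0.0011 0.1844] = 3 x [0.0003 0.0004 0.0615]
```

Emit:
{"fn": "send_rows", "kwargs": {
  "deltas": [
    [[0.001,0.001,0.04],[0,0,0]],
    [[0,0,0.04],[0,0,0]],
    [[0,0,0.04],[0,0,0]],
    [[0,0,0.04],[0,0,0]],
    [[0,0,0.024],[0,0,0]],
    [[0,0,0],[0,0,0]],
    [[0,0,0],[0,0,0]],
    [[0,0,0],[0,0,0]]
  ]
}}

```text
time_s: 32.0
ee_pos: [623.6, 310.3, 40.0]
ee_rot: [179.8, -0.0, 113.8]
force: [1.0, -0.5, -0.1]
gripper_width: 91.3
gripper_force: 0.0
```

Emit:
{"fn": "send_rows", "kwargs": {
  "deltas": [
    [[0,0,0],[0,0,0]],
    [[0,0,0],[0,0,0]],
    [[0,0,0],[0,0,0]],
    [[0,0,0],[0,0,0]],
    [[0,0,0],[0,0,0]],
    [[0,0,0],[0,0,0]],
    [[0,0,0],[0,0,0]],
    [[0,0,0],[0,0,0]]
  ],
  "grip": 1,
  "grip_force": 20
}}

```text
time_s: 32.8
ee_pos: [622.6, 310.2, 38.5]
ee_rot: [-180.0, -0.0, 113.8]
force: [-0.1, -0.5, 1.0]
gripper_width: 50.5
gripper_force: 20.0
```

Emit:
{"fn": "send_rows", "kwargs": {
  "deltas": [
    [[0,0,-0.02],[0,0,0]],
    [[0,0,-0.04],[0,0,0]],
    [[0,0,-0.06],[0,0,0]],
    [[0,0,-0.04],[0,0,0]],
    [[0,0,0],[0,0,0]],
    [[0,0,0],[0,0,0]]
  ]
}}

```text
time_s: 33.4
ee_pos: [622.4, 310.0, 118.3]
ee_rot: [-180.0, -0.0, 113.8]
force: [-0.5, 0.4, -2.2]
gripper_width: 49.6
gripper_force: 20.0
```

Run:
```python
from h import *
plan((629.4,-14.4,117,-83.0))
```

```text
at [622.4 310.  118.3] [-179.99   -0.    113.8 ] w 49.6 t 33.4
turn 16.8deg rz=0.5866 = 3 x 0.1955; shift [-0.6457 -0.0653  0.0026] = 9 x [-0.0717 -0.0073  0.0003]
```

Emit:
{"fn": "send_rows", "kwargs": {
  "deltas": [
    [[0,0,0],[0,0,0.147]],
    [[0,0,0],[0,0,0.147]],
    [[0,0,0],[0,0,0.147]],
    [[0,0,0],[0,0,0.147]],
    [[-0.06,-0.006,0],[0,0,0]],
    [[-0.07,-0.007,0],[0,0,0]],
    [[-0.07,-0.007,0],[0,0,0]],
    [[-0.07,-0.007,0],[0,0,0]],
    [[-0.07,-0.007,0],[0,0,0]],
    [[-0.07,-0.007,0],[0,0,0]]
  ]
}}

```text
time_s: 34.4
ee_pos: [625.8, 102.6, 116.3]
ee_rot: [-179.8, 0.0, 97.0]
force: [0.4, -0.0, -2.8]
gripper_width: 50.1
gripper_force: 20.0
```

Emit:
{"fn": "send_rows", "kwargs": {
  "deltas": [
    [[-0.07,-0.007,0],[0,0,0]],
    [[-0.07,-0.007,0],[0,0,0]],
    [[-0.055,-0.006,0],[0,0,0]],
    [[-0.04,-0.004,0],[0,0,0]],
    [[0,0,0],[0,0,0]],
    [[0,0,0],[0,0,0]],
    [[0,0,0],[0,0,0]]
  ]
}}

```text
time_s: 35.1
ee_pos: [629.0, -12.9, 117.5]
ee_rot: [-179.9, -0.0, 97.0]
force: [0.4, 1.1, -1.7]
gripper_width: 49.7
gripper_force: 20.0
```

Run:
```python
from h import *
plan((629.4,-14.8,44,-83.0))
```

```text
at [629.  -12.9 117.5] [-1.7991e+02 -5.0000e-02  9.7000e+01] w 49.7 t 35.1
turn 0.0deg rz=0.0001 = 1 x 0.0001; shift [-0.0038  0.0002  0.147 ] = 2 x [-0.0019  0.0001  0.0735]
```

Emit:
{"fn": "send_rows", "kwargs": {
  "deltas": [
    [[-0.0038,0,0.03],[0,0,0]],
    [[0,0,0.04],[0,0,0]],
    [[0,0,0.04],[0,0,0]],
    [[0,0,0.025],[0,0,0]],
    [[0,0,0.01],[0,0,0]],
    [[0,0,0],[0,0,0]],
    [[0,0,0],[0,0,0]],
    [[0,0,0],[0,0,0]]
  ]
}}

```text
time_s: 35.9
ee_pos: [630.5, -15.7, 47.0]
ee_rot: [179.9, 0.0, 97.0]
force: [-0.5, 0.0, -2.2]
gripper_width: 49.9
gripper_force: 20.0
```

Emit:
{"fn": "send_rows", "kwargs": {
  "deltas": [
    [[0,0,0.002],[0,0,0]],
    [[0,0,0],[0,0,0]],
    [[0,0,0],[0,0,0]]
  ]
}}

```text
time_s: 36.2
ee_pos: [629.9, -15.8, 45.2]
ee_rot: [180.0, -0.0, 97.0]
force: [0.2, -0.5, -1.9]
gripper_width: 50.2
gripper_force: 20.0
```

Emit:
{"fn": "send_rows", "kwargs": {
  "deltas": [
    [[0,0,0.003],[0,0,0]],
    [[0,0,0.001],[0,0,0]],
    [[0,0,0],[0,0,0]],
    [[0,0,0],[0,0,0]]
  ]
}}

```text
time_s: 36.6
ee_pos: [629.8, -15.8, 42.9]
ee_rot: [-180.0, -0.0, 97.0]
force: [-0.6, -0.2, -1.7]
gripper_width: 49.6
gripper_force: 20.0
```

Emit:
{"fn": "send_rows", "kwargs": {
  "deltas": [
    [[0,0,0.002],[0,0,0]],
    [[0,0,0],[0,0,0]],
    [[0,0,0],[0,0,0]]
  ]
}}

```text
time_s: 36.9
ee_pos: [630.0, -15.8, 42.4]
ee_rot: [180.0, 0.0, 97.0]
force: [-0.7, 0.2, 2.6]
gripper_width: 49.8
gripper_force: 20.0
```

Emit:
{"fn": "send_rows", "kwargs": {
  "deltas": [
    [[0,0,0],[0,0,0]],
    [[0,0,0],[0,0,0]],
    [[0,0,0],[0,0,0]],
    [[0,0,0],[0,0,0]],
    [[0,0,0],[0,0,0]],
    [[0,0,0],[0,0,0]],
    [[0,0,0],[0,0,0]],
    [[0,0,-0.03],[0,0,0]],
    [[0,0,-0.06],[0,0,0]],
    [[0,0,-0.08],[0,0,0]]
  ],
  "grip": 0
}}

```text
time_s: 37.9
ee_pos: [628.4, -15.7, 126.0]
ee_rot: [-179.7, -0.0, 97.0]
force: [0.8, -0.6, -0.3]
gripper_width: 90.9
gripper_force: 0.0
```

Emit:
{"fn": "send_rows", "kwargs": {
  "deltas": [
    [[0.05,0,-0.06],[0,0,0]],
    [[0.07,0,-0.02],[0,0,0]],
    [[0.07,0,0],[0,0,0]],
    [[0.07,0,0],[0,0,0]],
    [[0.07,0,0],[0,0,0]],
    [[0.07,0,0],[0,0,0]],
    [[0.07,0,0],[0,0,0]],
    [[0.05,0,0],[0,0,0]],
    [[0,0,0],[0,0,0]],
    [[0,0,0],[0,0,0]]
  ]
}}

```text
time_s: 38.9
ee_pos: [598.0, 242.4, 166.8]
ee_rot: [-180.0, 0.0, 97.0]
force: [0.2, 0.4, 0.1]
gripper_width: 91.4
gripper_force: 0.0
```

Run:
```python
from h import *
fit("brush",z0=4);fit("long_tray",near=np.array([629,-14]),verbose=False)
fit("small_tin",z0=4,near=np.array([437,-16]),verbose=False)
fit("large_tin",z0=4,near=np.array([447,280]),verbose=False)
fit("laces_box",z0=4,near=np.array([435,-306]),verbose=False)
cv2.imwrite("pics/a4.png",cv2.cvtColor(np.hstack([cv2.resize(grab_frame(n),(400,300)) for n in("scene","top")]),cv2.COLOR_RGB2BGR))
plan()
```

```text
brush top 0.82 [630. -17.] 1554
   brush scene 0.62 [631. -20.] 1578
brush both ([631.6, -18.1], np.float64(-83.3), np.float64(0.058)) ('top', ([630.2, -18.5], np.float64(-83.4), np.float64(0.058))) ('scene', ([632.0, -19.7], np.float64(-83.1), np.float64(0.042)))
long_tray both ([630.9, -14.2], np.float64(-83.4), np.float64(0.063)) ('top', ([628.6, -13.2], np.float64(-82.7), np.float64(0.041))) ('scene', ([633.1, -14.7], np.float64(-84.4), np.float64(0.036)))
small_tin both ([436.4, -17.0], np.float64(0.7), np.float64(0.102)) ('top', ([435.9, -17.3], np.float64(9.2), np.float64(0.023))) ('scene', ([440.4, -17.4], np.float64(4.3), np.float64(0.062)))
large_tin both ([631.2, -18.7], np.float64(0.0), np.float64(0.82)) ('top', ([631.2, -18.7], np.float64(-0.0), np.float64(0.64))) ('scene', ([631.2, -18.7], np.float64(0.0), np.float64(1.0)))
laces_box both ([435.2, -306.5], np.float64(-81.7), np.float64(0.066)) ('top', ([433.1, -306.8], np.float64(-81.2), np.float64(0.061))) ('scene', ([436.4, -307.7], np.float64(-79.9), np.float64(0.038)))
at [598.2 242.3 166.9] [-180.     -0.     96.96] w 91.1 t 40.0
```

View pics/a4.png

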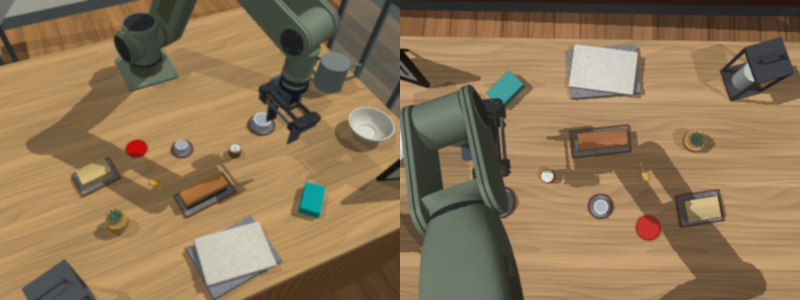

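```bash
python3 -c "
from workcell import *
print(job_done())"
```

```text
the job is handed in; nothing more can be done
None
```

The job is handed in: all four things are in their own trays. In the camera fits the tins and box lie within about 2 mm of centre and the brush within about 5 mm (limit 12 mm). The arm hid the large tin at the end, so its figure is from just after it was set down. The hand-in call gave no verdict.

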